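# Set the veneer press timer with its thumbwheel and start it

### The job

Set the veneer press timer to 4: roll the big orange knurled thumbwheel by its edge until the 4 (on its yellow field) stands centred in the window, then press the green start button fully in and let it go. Do not press start before the 4 is set, and leave the loose things on and around the console where they are.

Things in the scene. Friction and masses are not known exactly. Their poses are not given: they have to be found in the camera images.
- console: green timer console fixed to the table, placed and yawed differently each time; 400 mm wide (y), x from -122 mm (front foot, 20 mm high) to +120 mm. Origin: on the table under the middle of the thumbwheel's axis; its working side (-x) faces roughly to the robot's right (console yaw 1.2 to 1.9 rad), z up. Behind the sloping face is a flat deck, 165 mm high, from x = +23 to +120 mm.
- face_mid (a point): on the console's sloping working face, straight out from the wheel's middle, 40 mm from its axis, at (-28, 0, 113) mm of the console; axes as the console's. The flat face slopes at 45 degrees: outward normal N = (-0.707, 0, 0.707), uphill (0.707, 0, 0.707) in these axes.
- tape_bar (a point): middle of a level steel bar above the wheel, 12 mm thick, along y at (-14, 0, 255) mm of the console, on posts at y = +-207 mm; two rolls of tape (90 mm across) sit on it between y = -190 and -128 mm. A gripper pointing straight down at the wheel would strike the bar, so come in tilted, about along -N (45 degrees). Axes as the console's.
- wheel_axis (a point): middle of the thumbwheel, on its axis (along y), 85 mm above the console's origin; axes as the console's. Orange disc, 70 mm outer radius, 26 mm thick (y = -13 to +13), flat sides, 30 black ridges 2.5 mm high on its rim. Stands up to 30 mm out of the face, which is clear for 40 mm on either side. Pinch its flat sides near the rim and swing, or drag its ridges.
- wheel (a joint): thumbwheel angle in rad: 0 shows digit 0 and each digit is 0.628 rad (36 degrees) more, so digit 4 is centred at 2.513; end stops at 0 and 5.65. It grows as the exposed edge is rolled downhill, towards the console's front. Friction about 0.12 N m; it stays where it is left. Starts between 0 and 2.5 digits.
- window (a point): centre of the digit window (framed, opening 34 x 34 mm) at y = -80 mm of the console, where the digit drum that turns with the wheel shows; digits are 20 mm high, black on white, the 4 on a yellow field; axes as the console's
- start (a joint): travel of the green start button in m: 0 released, 0.008 fully in; it springs back; about 6 N to push it fully in
- start_top (a point): centre of the top of the green start button (36 mm across) on the sloping face, at y = +88 mm of the console; it is pressed along -N (straight into the face). Moves with the button.
- tape: roll of yellow tape lying flat on the console's deck, 84 mm across, 45 mm high; origin: centre of its underside
- glue: white glue bottle standing on the console's deck, 52 mm across, 120 mm high; origin: centre of its underside
- rule: flat metal straightedge on the table in front of the console, 30 x 200 x 4 mm, long along its y; origin: centre of its underside
- knife: grey utility knife, shut, on the table in front of the console, 24 x 143 x 16 mm, long along its y; origin: underside, 55 mm from its handle end
- offcut: wooden block 70 x 120 x 22 mm on the table; origin: centre of its underside
- mallet: hammer lying on the table, long along its x; origin on its underside
- mug: blue mug, 76 mm across, 90 mm high; origin: centre of its underside

How it is judged (in metres and radians):
On the way, in this order (a step that is already met when the one before it is completed fails the run):
1. the 4 stands centred in the window, start not yet pressed (value of joint wheel between 2.363 and 2.663 rad and value of joint start below 0.003 m), for 0.3 s.
2. the start button is pressed in with the 4 in the window (value of joint wheel between 2.363 and 2.663 rad and value of joint start above 0.0055 m), for 0.1 s.
At the end, for the whole second after the job is handed in: the wheel rests within 0.15 rad (about a quarter of a digit) of digit 4, so that the whole 4 shows in the window, after the start button was pushed at least 5.5 of its 8 mm; the button is released (value of joint wheel between 2.363 and 2.663 rad and value of joint start below 0.002 m and velocity of joint wheel between -0.05 and 0.05 rad/s); the robot touches nothing.
It fails at once if start pressed (over 4 mm) while the 4 is not in the window (value of joint start above 0.004 m and not (value of joint wheel between 2.363 and 2.663 rad)).
It fails at once if a loose thing on or around the console is moved more than 30 mm (distance of any of tape, glue, rule, knife, offcut, mallet, mug from where it was at the start of the episode above 0.03 m).
It also fails if it takes over 72 s, if anything falls off the work surface, if the arm or the gripper's body presses on something with over 40 N, if the wrist force passes 120 N, or if a joint passes its speed limit or range.

### The arm

A 6-joint arm with a two-finger parallel gripper is mounted at the origin on the work surface. World frame = base frame: x ahead of the robot, y to its left, z up, the work surface at z = 0. Lengths are in mm, angles in rad, forces in N, time in s.
With the tool pointing down it reaches from about 350 to 975 mm from the base axis. Payload 7.1 kg.
Tool frame: the origin (TCP) lies on the front face of the gripper's body, between the roots of the fingers; the fingertips stand 80 mm ahead of it and the grasp point (between the pads) lies 61 mm ahead of it (env.tips_ahead is the distance from the TCP to the fingertips, in mm); z points along the fingers, y is the direction in which the jaws open and shut (so a half turn about z gives the same grasp; the last joint's range is limited). The gripper opens to 88 mm and grips with 3 to 60 N. Pads are 20 mm wide; open, the fingers measure 115 mm over their backs; the gripper's body (75 mm by 178 mm) begins 61 mm behind the grasp point.
Start: joints at [1.089, 0.423, 1.63, -0, 1.089, -0.019], TCP at [279.002, 559.252, 302.675] pointing down, gripper open.
Joint ranges: [-3, 3], [-0.9, 2.11], [0.09, 2.58], [-1.31, 4.45], [0.11, 2.69], [-2.54, 2.54]. Speed limits (rad/s): [2.39, 2.39, 3.01, 3.14, 3.14, 3.14].

### API

Orientations are given as a unit quaternion [x, y, z, w].
In Python, from station import env, set_gripper, viewer, workorder gives the robot as it stands. Calls block until the motion is done:
- env.reach(position, orientation): joint-space move of the TCP to a pose.
- env.move_l(position, rot=None, rate=150, f_stop=None): straight line of the TCP; rot=None keeps the orientation; rate is the mean speed in mm/s. With f_stop (N) it stops when the force on the tool has changed by that much, and returns True; else False.
- env.move_joints(angles): joint-space move.
- set_gripper(opening): finger opening in mm; the grip force is fixed at half the most; returns when the fingers have stopped.
- env.hold(seconds).
- env.ik(position, orientation): joint angles nearest the present ones, or None.
- env.read_state(): the state.
- viewer.camera(name): name is "scene" or "side" or "wrist"; returns the picture (420x560x3 uint8, blue, green, red); there is no depth.
- viewer.camera_params(name): a dict with "fx", "fy", "cx", "cy" (pixels), "pose" (4x4, takes a point from camera to world coordinates); the wrist camera has in their place "tool_from_camera" (4x4, takes a point from camera to tool coordinates, whose origin is the TCP and whose axes are the flange's). Camera axes: x right, y up, looking along -z (the intrinsics and any distortion apply to the point x, -y, -z); pixel columns grow to the right and rows downward; lengths in mm; the calibration is good to about 2 mm. A picture is of the moment at which its call begins: read the wrist's pose just before it. camera_params takes no time and is no camera call.
A pose or a line that the arm cannot do raises env.IKError and nothing moves.
- workorder.sign_off(): hands the job in, once; it reports no verdict.
The state is a dict: "time_s": time; "qpos": joint angles; "dq": joint speeds; "tau": joint torques, N m; "tool_pos": TCP position; "orientation": TCP orientation; "force": force on the tool from outside, world axes, zero at the start; "wrist_torque": the same for the moment, N m; "width": finger opening in mm.
Only numpy, scipy, OpenCV 4.12 (cv2) and the standard library are available. Lean on these libraries where they do the work, as an engineer would, in place of code of your own. Each camera call takes 0.05 s, during which the arm holds its last target. There are 200 camera calls.

## Working session

There is one attempt and no reset: what is moved stays moved. The work goes in short steps, each a Python script; the robot and the scene stay as the last script left them, time stands still between calls to the robot, and variables do not carry over. Pictures are saved under pics/ and viewed, about 8 in all and at most 12, crops included, and the job is handed in when it is done.

```bash
ls; mkdir -p pics; python3 - <<'E'
from station import env, set_gripper, viewer, workorder
import cv2, numpy as np
np.set_printoptions(precision=4,suppress=True)
a=viewer.camera("scene"); b=viewer.camera("side")
cv2.imwrite("pics/scene0.png",a); cv2.imwrite("pics/side0.png",b)
for n in("scene","side","wrist"): print(n,viewer.camera_params(n))
s=env.read_state(); print(s)
E
```

```text
pics
scene {'fx': 445.6883704208132, 'fy': 445.6883704208132, 'cx': 279.3492454390807, 'cy': 210.01279827480798, 'pose': array([[   0.81  ,   -0.481 ,    0.3355,  948.9635],
       [   0.5863,    0.6535,   -0.4786, -487.7163],
       [   0.011 ,    0.5844,    0.8114, 1014.0189],
       [   0.    ,    0.    ,    0.    ,    1.    ]])}
side {'fx': 400.71019395725506, 'fy': 400.71019395725506, 'cx': 278.5843683295115, 'cy': 207.71721676851374, 'pose': array([[ -0.9623,   0.1847,  -0.1995, 441.4116],
       [ -0.2718,  -0.628 ,   0.7292, 669.3406],
       [  0.0094,   0.7559,   0.6546, 730.1067],
       [  0.    ,   0.    ,   0.    ,   1.    ]])}
wrist {'fx': 297.1879990635161, 'fy': 297.1879990635161, 'cx': 280.43352533318097, 'cy': 208.15481488298374, 'tool_from_camera': array([[  0.0006,   0.9585,   0.2851,  79.1673],
       [  1.    ,  -0.0006,  -0.0001,   1.1317],
       [  0.    ,   0.2851,  -0.9585, -81.4139],
       [  0.    ,   0.    ,   0.    ,   1.    ]])}
{'time_s': 0.1, 'qpos': array([ 1.089 ,  0.4238,  1.6306, -0.    ,  1.0886, -0.019 ]), 'dq': array([ 0.0004, -0.0014, -0.0021,  0.0002, -0.0004,  0.0007]), 'tau': array([  0.0009, -54.5611, -27.4324,   0.0645,   0.0188,  -0.    ]), 'tool_pos': array([278.8282, 558.9268, 301.9822]), 'orientation': array([ 0.2293,  0.9733, -0.0007, -0.0002]), 'force': array([ 0.8023, -1.0141, -0.1742]), 'wrist_torque': array([-0.0759, -0.0202,  0.0475]), 'width': 87.78448104527205}
```

```bash
python3 -c "
import cv2,numpy as np
a=cv2.imread('pics/scene0.png');b=cv2.imread('pics/side0.png')
cv2.imwrite('pics/s1.png',cv2.resize(a,(800,600),interpolation=cv2.INTER_CUBIC));cv2.imwrite('pics/s2.png',cv2.resize(b,(800,600),interpolation=cv2.INTER_CUBIC))"
```

```text
(no output)
```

View pics/s1.png

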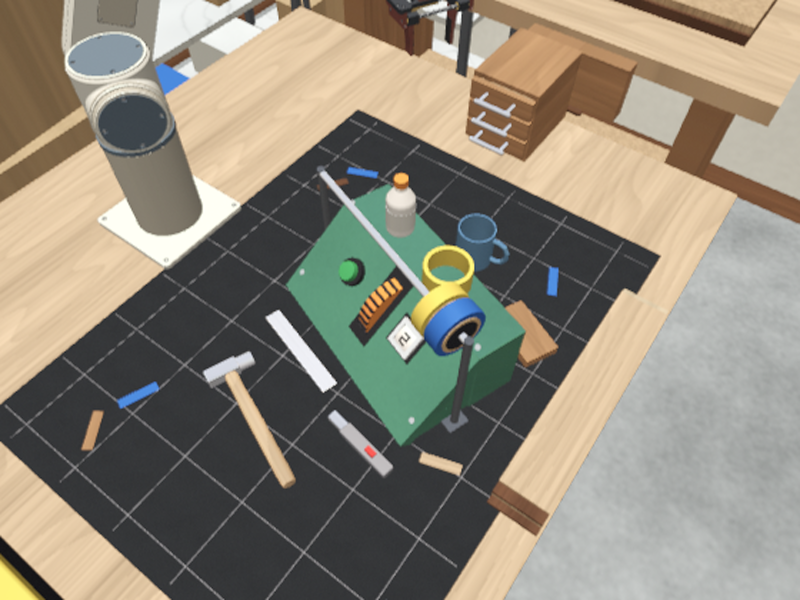

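View pics/s2.png

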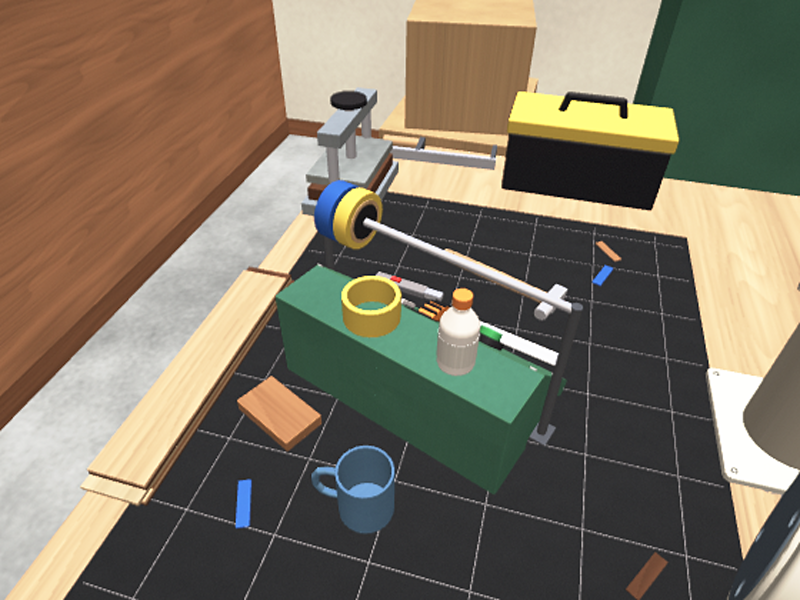

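The scene view has the console at about (290–520, 180–445), with a "2" in the window at (405,340), the wheel at (378,303) and the green button at (350,271). The side view shows the back of the console and the bar. I'll enlarge the console to pick reference points.

```bash
python3 -c "
import cv2,numpy as np
a=cv2.imread('pics/scene0.png')[110:320,190:390]
cv2.imwrite('pics/s3.png',cv2.resize(a,None,fx=2.85,fy=2.85,interpolation=cv2.INTER_CUBIC))"
```

```text
(no output)
```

View pics/s3.png

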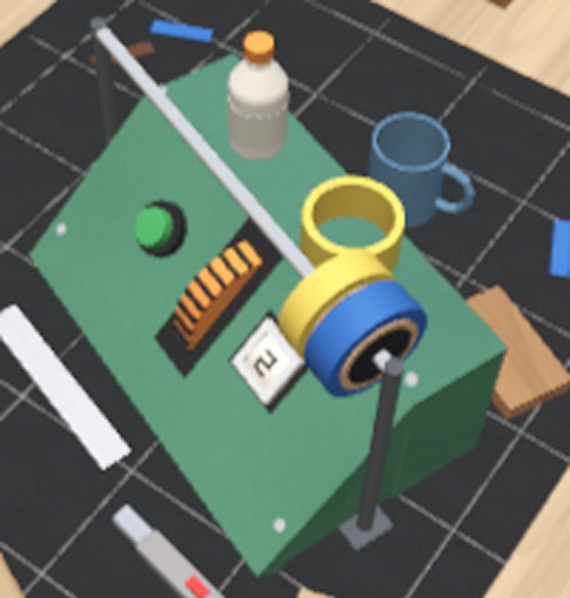

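The zoom (crop px, ×2.85, offset 190,110) shows the foot's left corner at (30,257), the right foot corner at (258,575), the deck's rear right corner at (505,350), and the bar ends at (100,28) and (390,365). The window is at (266,362) and shows a 2. Next I'll fit the pose (x, y, yaw) from these points.

```bash
cat >h.py <<'E'
from station import env, set_gripper, viewer, workorder
import cv2, numpy as np
from scipy.optimize import least_squares
from scipy.spatial.transform import Rotation as R
np.set_printoptions(precision=3,suppress=True)
def campose(name,st=None):
    p=viewer.camera_params(name)
    if name=="wrist":
        T=np.eye(4);T[:3,:3]=R.from_quat(st["orientation"]).as_matrix();T[:3,3]=st["tool_pos"]
        return p,T@p["tool_from_camera"]
    return p,p["pose"]
def proj(P,p,T):
    c=(np.atleast_2d(P)-T[:3,3])@T[:3,:3]
    return np.c_[p["cx"]+p["fx"]*c[:,0]/-c[:,2],p["cy"]-p["fy"]*c[:,1]/-c[:,2]]
def c2w(P,q):
    return np.atleast_2d(P)@R.from_euler("z",q[2]).as_matrix().T+[q[0],q[1],0]
def ray(uv,p,T):
    return T[:3,3],T[:3,:3]@np.array([(uv[0]-p["cx"])/p["fx"],-(uv[1]-p["cy"])/p["fy"],-1])
def on_face(uv,p,T,q,h=0):
    """pixel -> console coordinates on the face raised by h along N"""
    o,d=ray(uv,p,T);M=R.from_euler("z",q[2]).as_matrix()
    o=M.T@(o-[q[0],q[1],0]);d=M.T@d
    n=np.array([-1,0,1])/2**.5;f=np.array([-28,0,113])+h*n
    return o+d*((f-o)@n)/(d@n)
E
python3 - <<'E'
from h import *
sc=campose("scene");sd=campose("side")
A=[((30,257),(-122,200,20)),((258,573),(-122,-200,20)),((505,350),(120,-200,165)),((100,28),(-14,207,255)),((390,365),(-14,-207,255))]
B=[((277,297),(120,-200,165)),((510,418),(120,200,165)),((493,493),(120,200,0)),((575,308),(-14,207,255))]
ua=np.array([a[0] for a in A])/2.85+[190,110];ub=np.array([b[0] for b in B])*.7
pa=np.array([a[1] for a in A]);pb=np.array([b[1] for b in B])
f=lambda q:np.r_[proj(c2w(pa,q),*sc)-ua,proj(c2w(pb,q),*sd)-ub].ravel()
r=least_squares(f,[400,500,1.5],x_scale=[100,100,1],loss="soft_l1")
print(r.x);print(f(r.x).reshape(-1,2))
for n,u,h in(("start",(153,228),15),("win",(266,362),0),("wheeltop",(222,285),0)):
    print(n,on_face(np.array(u)/2.85+[190,110],*sc,r.x,h))
print(c2w([[0,0,85]],r.x))
E
```

```text
[567.432  40.791   1.217]
[[-1.051 -0.578]
 [-1.195  1.594]
 [ 1.21  -1.169]
 [-0.603  0.632]
 [ 0.504  2.48 ]
 [-2.194 -2.953]
 [ 0.009  2.215]
 [ 0.539  0.454]
 [ 0.28   0.368]]
start [-39.044  88.587 123.169]
win [-29.725 -77.747 111.275]
wheeltop [-20.674   3.872 120.326]
[[567.432  40.791  85.   ]]
```

The fit agrees with the known geometry: button y is 88.6 (given 88), window y is -78 (given -80), and residuals are about 1–3 px. Next I'll check that the tilted pre-approach pose is feasible for both tool rolls.

```bash
cat >>h.py <<'E'
Q=[567.4,40.8,1.217]
def pose(q,r,phi=0,y=0,flip=1,base=(0,85)):
    """TCP at distance r from wheel axis, phi (rad) uphill of N, tool z at the axis, jaws along console y.
    returns position, quaternion"""
    a=np.pi/4+phi   # elevation angle of outward direction above -x
    n=np.array([-np.cos(a),0,np.sin(a)]);up=np.array([np.sin(a),0,np.cos(a)])
    M=R.from_euler("z",q[2]).as_matrix()
    x=-up*flip; z=-n; yv=np.cross(z,x)
    return c2w(np.array([base[0],y,base[1]])+r*n,q)[0],R.from_matrix(M@np.c_[x,yv,z]).as_quat()
E
python3 - <<'E'
from h import *
for f in(1,-1):
  for r,ph in((330,0),(134,0),(134,.26),(134,-.44)):
    print(f,r,ph,pose(Q,r,ph,0,f)[0],env.ik(*pose(Q,r,ph,0,f)))
  print("btn",env.ik(*pose(Q,200,0,88,f)))
s=env.read_state();p=s["tool_pos"]
print(env.ik([p[0],p[1],480],s["orientation"]))
E
```

```text
1 330 0 [ 486.555 -178.093  318.345] [-0.677  0.372  1.853  0.765  1.316  2.462]
1 134 0 [534.572 -48.084 179.752] [-0.42   0.575  1.961  1.012  0.983  2.322]
1 134 0.26 [544.115 -22.246 200.927] None
1 134 -0.44 [523.716 -77.477 130.369] [-0.581  0.843  1.917  1.233  1.333  1.953]
btn [-0.54   0.403  2.128  0.935  1.043  2.282]
-1 330 0 [ 486.555 -178.093  318.345] [-0.677  0.372  1.853  0.765  1.316 -0.679]
-1 134 0 [534.572 -48.084 179.752] [-0.42   0.575  1.961  1.012  0.983 -0.819]
-1 134 0.26 [544.115 -22.246 200.927] [-0.276  0.473  1.942  0.742  0.833 -0.463]
-1 134 -0.44 [523.716 -77.477 130.369] [-0.581  0.843  1.917  1.233  1.333 -1.188]
btn [-0.54   0.403  2.128  0.935  1.043 -0.86 ]
[ 1.089  0.28   1.43  -0.     1.433 -0.019]
```

```bash
python3 - <<'E'
from h import *
s=env.read_state();p=s["tool_pos"]
env.move_l([p[0],p[1],480],rate=250)
j=env.read_state()["qpos"].copy(); j[0]=-0.677; env.move_joints(j)
env.reach(*pose(Q,330,0,0,-1)); set_gripper(54)
s=env.read_state();a=viewer.camera("wrist");cv2.imwrite("pics/w1.png",a)
b=a.copy()
c=campose("wrist",s)
for P in([-28,0,113],[-14,-13,148],[-28,-80,113],[-28,88,113],[-122,200,20],[-122,-200,20]):
    u=proj(c2w([P],Q),*c)[0];print(P,u);cv2.drawMarker(b,tuple(int(v) for v in u),(255,0,255),1,12)
cv2.imwrite("pics/w1m.png",cv2.resize(b,(800,600)));print(s["time_s"],s["tool_pos"],s["width"])
E
```

```text
[-28, 0, 113] [281.107 184.236]
[-14, -13, 148] [292.041 158.306]
[-28, -80, 113] [343.974 184.232]
[-28, 88, 113] [211.988 184.241]
[-122, 200, 20] [138.069 277.126]
[-122, -200, 20] [424.235 277.208]
6.1167 [ 486.558 -178.107  318.362] 53.89195133185639
```

View pics/w1m.png

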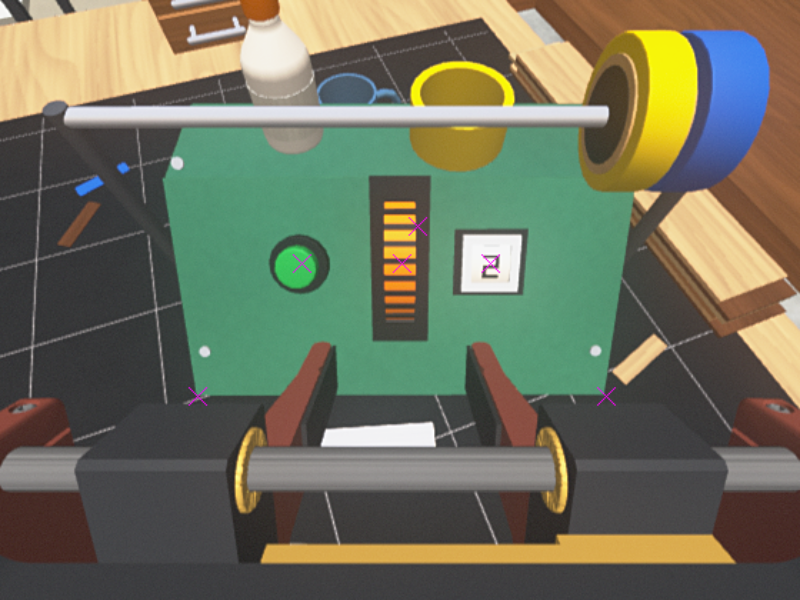

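The wrist view confirms the pose: the markers land on the foot corners, wheel (400,264), window (490,263) and button. The digit is a 2, roughly centred, so I need about +1.257 rad. I'll do the first pinch and a 24° swing, then look.

```bash
cat >>h.py <<'E'
def stroke(a,b,r=134,n=3):
    """open fingers to phi=a, pinch, swing to phi=b (deg), release"""
    env.move_l(*pose(Q,r,np.radians(a),0,-1),rate=100)
    set_gripper(20); s=env.read_state(); print("grip",s["width"],s["force"])
    for p in np.linspace(a,b,n+1)[1:]:
        env.move_l(*pose(Q,r,np.radians(p),0,-1),rate=50)
    s=env.read_state(); print("swung",s["width"],s["force"],s["time_s"])
    set_gripper(54)
def look(name):
    s=env.read_state();a=viewer.camera("wrist");c=campose("wrist",s)
    u=proj(c2w([[-28,-80,113]],Q),*c)[0]
    w=cv2.getRectSubPix(a,(80,80),tuple(map(float,u)))
    cv2.imwrite(f"pics/{name}.png",a);cv2.imwrite(f"pics/{name}z.png",cv2.resize(w,(480,480),interpolation=cv2.INTER_CUBIC))
E
python3 - <<'E'
from h import *
env.move_l(*pose(Q,200,np.radians(4),0,-1),rate=150)
print("touch",env.move_l(*pose(Q,134,np.radians(4),0,-1),rate=60,f_stop=12))
stroke(4,-20)
look("w2")
E
python3 -c "
import cv2,numpy as np
cv2.imwrite('pics/w2m.png',np.hstack([cv2.resize(cv2.imread('pics/w2.png'),(480,360)),cv2.resize(cv2.imread('pics/w2z.png'),(320,360))]))"
```

```text
touch False
grip 25.73145450149385 [-6.418 -0.214  3.724]
swung 25.993061642184525 [-7.175 -0.343  2.709] 10.8167
```

View pics/w2m.png

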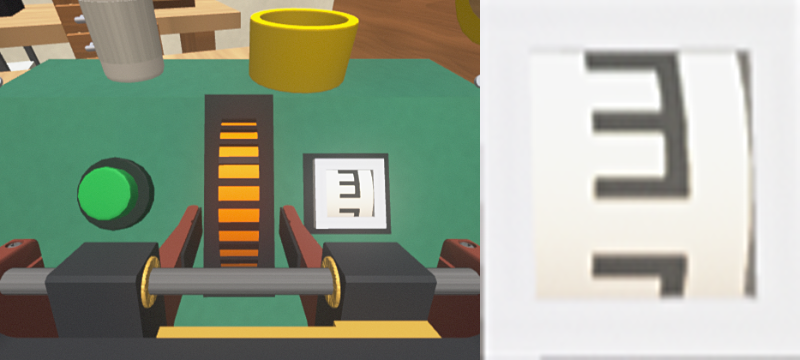

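The crop shows the 3 entering from uphill, about 7 mm short of centre, with the 2 leaving below. That puts the wheel at about 1.73 rad, so about 0.78 rad (45°) remains. I'll do two more strokes (24° + 21°) and then take a look along the window's normal, to avoid parallax.

```bash
cat >>h.py <<'E'
def look_normal(name,d=140):
    """camera on the window's normal, TCP d+ from axis"""
    k=79*2**-.5
    env.move_l(*pose(Q,d,0,-80,-1,base=(-k,85-k)),rate=150); look(name)
E
python3 - <<'E'
from h import *
stroke(4,-20); stroke(4,-17)
env.move_l(*pose(Q,230,np.radians(-17),0,-1),rate=150)
look_normal("w3",230)
s=env.read_state();print(s["time_s"],s["tool_pos"])
E
```

```text
grip 25.708650649749206 [-4.963 -1.167 -0.565]
swung 25.865585876016798 [-6.441  1.888  1.188] 14.3333
grip 25.867425555588323 [-4.709 -1.094  0.014]
swung 25.939962883260915 [-5.727  2.303  2.105] 17.65
19.8167 [ 565.652 -190.816  190.966]
```

View pics/w3z.png

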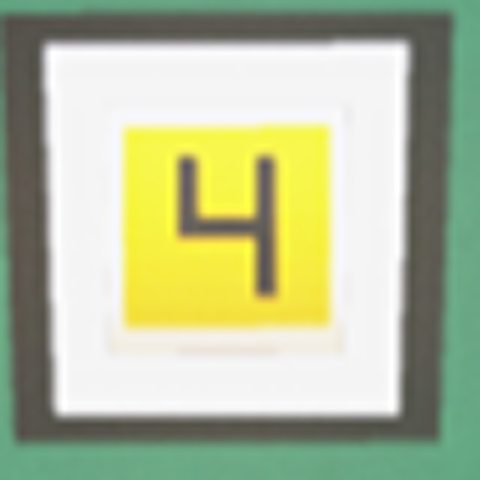

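The 4 on its yellow field is centred: digit centre row is 226 and the opening's centre is 229, which is about 0.4 mm or 0.01 rad. Next I'll close the fingers, press the button along -N until it bottoms, and retreat.

```bash
python3 - <<'E'
from h import *
env.move_l(*pose(Q,230,0,88,-1),rate=150); set_gripper(0)
print(env.move_l(*pose(Q,150,0,88,-1),rate=80,f_stop=8))
env.hold(0.2)
N=c2w([[-2**-.5,0,2**-.5]],[0,0,Q[2]])[0]; A=c2w([[0,88,85]],Q)[0]
f0=env.read_state()["force"]
for r in np.arange(148,112,-2):
    hit=env.move_l(pose(Q,r,0,88,-1)[0],rate=20,f_stop=16)
    s=env.read_state();F=(s["force"]-f0)@N;rr=(s["tool_pos"]-A)@N
    print(r,round(rr,2),round(F,2),hit)
    if hit or F>14: break
env.hold(0.4); s=env.read_state();print("held",(s["tool_pos"]-A)@N,(s["force"]-f0)@N)
env.move_l(pose(Q,150,0,88,-1)[0],rate=60)
env.move_l(pose(Q,230,0,88,-1)[0],rate=120)
look_normal("w4",230); print(env.read_state()["time_s"])
a=cv2.imread("pics/w4.png")
cv2.imwrite("pics/w4m.png",np.hstack([cv2.resize(a,(480,360)),cv2.resize(cv2.imread("pics/w4z.png"),(320,360))]))
E
```

```text
False
148 147.99 -0.1 False
146 145.85 -1.37 False
144 144.0 1.12 False
142 142.01 2.13 False
140 140.01 3.88 False
138 138.0 4.24 False
136 136.15 8.18 False
134 135.63 36.85 False
held 135.62192378606358 37.812506582198985
28.55
```

View pics/w4m.png

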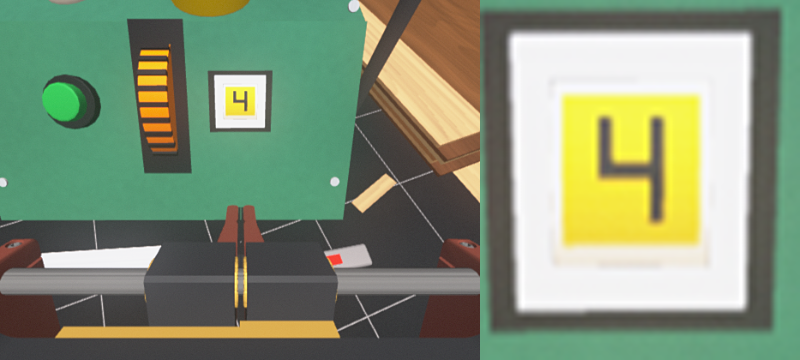

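The 4 is still centred after the press. The button bottomed, with about 8 mm of travel from roughly 144 to 135.6 mm and then a hard stop, and it stands out again. The tool is clear of everything, so I'm handing in.

```bash
python3 -c "
from h import *
s=env.read_state();print(s['force'],s['dq'],s['time_s']);workorder.sign_off()"
```

```text
[ 0.445 -0.327 -0.932] [ 0.    -0.004 -0.001 -0.001 -0.     0.001] 28.55
the job is handed in; nothing more can be done
```

The timer is set to 4 and the start button has been pressed and released. I handed the job in at 28.6 s of the 72 s allowed; the sign-off gives no verdict.

- **Console pose:** I found it from the scene and side views at (567, 41) mm with a yaw of 1.217 rad. The wrist view confirmed it.
- **Wheel:** I pinched its flat sides with the tool tilted along -N and rolled it from 2 to 4 in three swings (24°, 24° and 21°). Viewed along the window's normal, the 4 was within about 0.4 mm of centre (about 0.01 rad), and the picture taken after the press still showed it centred.
- **Start button:** I pressed it with closed fingers along -N. It travelled about 8 mm and stopped hard. The last picture shows it standing out again, and the force on the tool was about 1 N, so the robot was touching nothing.

- **Harder press than planned:** I meant to stop at about 16 N, but the force reached about 38 N at the fingertips when the button hit its stop. That is just under the 40 N limit, which applies to the arm and gripper body.
- **Loose things:** I did not measure their positions afterwards. No unexpected contact forces showed up at the points where I read the force.

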